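Take off a fan's left-hand spinner nut and put it in the parts tray

ROBOT

A 6-joint arm with a two-finger parallel gripper is mounted at the origin on the work surface. World frame = base frame: x ahead of the robot, y to its left, z up, the work surface at z = 0. Lengths are in m, angles in rad, forces in N, time in s.
With the tool pointing down it reaches from about 0.4 to 0.825 m from the base axis. Payload 7 kg.
Tool frame: the origin (TCP) lies on the centre line of the jaws, within the pads' length; the fingertips stand 11 mm ahead of it and the grasp point (between the pads) lies 8 mm behind it; z points along the fingers, y is the line along which they close (so a half turn about z gives the same grasp; the last joint's range is limited). The gripper opens to 85 mm and grips with 20 to 120 N. Pads are 22 mm wide; open, the fingers measure 114 mm over their backs; the gripper's body (76 mm by 85 mm) begins 54 mm behind the grasp point. The pads swing forward as they close: fully open they stand 13 mm farther back than shut.
Start: joints at [-0.977, 0.359, 0.012, 0, -1.224, -0.288], TCP at [0.203, -0.644, 0.222] pointing down, gripper open.
Joint ranges: [-3.07, 3.07], [-1.43, 2.12], [-1.02, 1.25], [-3.03, 1.67], [-3.05, -0], [-3.03, 3.03]. Speed limits (rad/s): [2.39, 2.39, 3.01, 3.14, 3.14, 3.14].

INTERFACE

Orientations are given as a rotation vector (axis times angle).
In Python, from rig import readout, camera, robot gives the robot as it stands.
- The arm moves only by the tool carry_out, never from a script. Its arguments are lists of equal length, an entry for each row: "xyz": the shift along the tool's x, y, z in units of 0.2 m (1.0 is 0.2 m), a list of three; "dr": the turn, a rotation vector about the tool's x, y, z in units of 60 degrees (1.0 is 60 degrees), a list of three; "gripper": the closure, from -1 (fully open) to 1 (shut). In form: {"xyz": [[dx, dy, dz], ...], "dr": [[ax, ay, az], ...], "gripper": [gripper, ...]}. A call has 1 to 10 rows; each row shifts and turns the commanded pose from where the row before left it, along the tool's axes as they then stand; what a row does not reach is not made up. A row lasts 1/10 s, in which the tool goes at most 50 mm and 8.59 degrees, less where a joint would pass 70% of its speed; a pose out of reach is approached as far as the arm can. A call with a number of a shift or a turn outside -1 to 1 is refused whole. A call with a gripper value outside its range is refused whole. The fingers move at their own pace and stop on an object; "grip_force" is the grip in N (left out, the last holds). Time passes only in rows, so rows that do not move let the fingers close. It gives the time, the measured TCP pose, the force, the opening and the grip force at its end, in the units of the state.
- readout.observe(): the state, without advancing time (a new reading comes with each control period).
- camera(name): name is "scene" or "top" or "wrist"; returns a dict with "img" (400x640x3 uint8, red, green, blue), "K" (3x3 intrinsics, pixels), "extrinsics" (4x4, takes a point from camera to world coordinates); the wrist camera has in their place "tool_from_camera" (4x4, takes a point from camera to tool coordinates, whose origin is the TCP and whose axes are the flange's). Camera axes: x right, y down, z forward; pixel columns grow to the right and rows downward; lengths in m; the calibration is good to about 2 mm. The wrist camera is an equidistant fisheye: a pixel r from the principal point sees the ray r / f radians off the axis. A picture is of the moment at which its call begins: read the wrist's pose just before it. There is no depth.
- robot.finish_job(): hands the job in; it is judged then, once.
The state is a dict: "clock": time; "joint_positions": joint angles; "qd": joint speeds; "joint_efforts": joint torques, N m; "tool_pos": TCP position; "ee_rot": TCP orientation; "contact_force": force on the tool from outside, world axes, zero at the start; "torque": the same for the moment, N m; "finger_gap": finger opening in m; "finger_force": force on a finger pad.
Only numpy, scipy, OpenCV 4.12 (cv2) and the standard library are available. Lean on these libraries where they do the work, as an engineer would, in place of code of your own. Each camera call takes 0.05 s, during which the arm holds its last target. There are 200 camera calls.

TASK

The drying fan is to be cleaned: its head points straight up and the front guard is off. Unscrew the spinner nut that holds the blade wheel - it has a left-hand thread, so it loosens clockwise - without forcing the thread, lift it off the shaft, and set it down (do not drop it) upright, finger bar on top, in the square compartment of the wooden parts tray that fits it. Leave the jar, the tin and the screwdriver where they are.

Things in the scene. Friction and masses are not known exactly. Their poses are not given: they have to be found in the camera images.
- spinner_mid (a point): White plastic spinner nut, 56 mm tall, 0.09 kg, bottom down on the shaft. Round ribbed skirt 67 mm across, sloping in to a shoulder 32 mm above the underside; above it, up to 56 mm, a finger bar 60 mm long (x) and 14 mm thick (y). Point: on the nut's axis, half-way up (28 mm above the underside); z up along the axis; a half turn about z looks the same.
- spinner_bar (a point): Centre of the nut's finger bar, 44 mm above the nut's underside; x along the bar, y across its 14 mm thickness. The bar is 24 mm tall: grip it across from above. Moves with the nut. The thread is damaged if wrenched: pulling or pressing needs no more than about 20 N, so regrip and turn on if it will not lift.
- fan_thread (a point): Top of the fan's fixed upright threaded shaft, z along it; 21 mm across, hidden in the nut, 24 mm above its home underside. LEFT-HAND thread, lead 8 mm: clockwise from above the nut rises 8 mm a turn, and the hand must rise with it; anticlockwise it goes down and jams within about 0.8 rad. After about one turn (8 mm of rise) it is out of thread; lift it straight up 25 mm more to clear the shaft.
- fan_seat (a point): On the shaft axis where the nut's underside sits when home, 150 mm above the bench. A spring washer here pushes the nut up with 8 to 12 N, so its first 0.8 rad or so is stiff (about 0.2 N m); then it turns freely with 1 to 2 mm of play and stays where it is left. Axes as the fan's.
- fan: White air circulator, fixed, head facing up; origin under its centre, z is the shaft axis. Foot 184 mm across; yoke 286 mm over all along y, 132 mm high; wire rear guard rim 266 mm across, 145 mm high; grey blade wheel 240 mm across below the nut, kept from turning by a wooden dowel 84 mm from the axis, top 161 mm high.
- tray_pocket (a point): Centre of the floor of the 80 x 80 mm square compartment, the one that fits the nut; 4 mm above the bench, walls 22 mm above it; x, y along the walls. In the same tray: a 130 x 112 mm compartment on +y with steel brackets, a 26 mm slot on +x, two bins 66 x 53 mm or smaller on -y with screws.
- tray: Plywood parts tray, fixed: 124 mm (x) by 300 mm (y), 26 mm high, walls 6 mm thick, floor 4 mm. Origin under its centre; the square compartment's centre is 16 mm from it towards -x and 32 mm towards -y.
- guard: Front guard of the fan, lying flat to the robot's far left, fixed: wire disc 268 mm across, 24 mm high; origin under its centre. Not needed.
- jar: Bystander: lidded glass jar, 80 mm in diameter, 116 mm tall, standing upright; origin at the centre of its base.
- tin: Bystander: plain steel tin, 72 mm in diameter, 85 mm tall, standing upright; origin at the centre of its base.
- driver: Bystander: screwdriver with a black handle, 200 mm long, lying on the bench along its x axis.
Things that resemble listed ones, but are neither listed nor needed, are in the scene too. What is shaped like the part that bears spinner_mid but blue, orange or purple is not meant.

How it is judged:
On the way:
1. the nut is unscrewed and lifted clear above the end of the shaft, free of the fan (z of spinner_mid in the frame of fan_seat above 0.053 m and contact force between spinner and fan below 0.05 N), for 0.1 s.
At the end, for the whole second after the job is handed in: The spinner nut stands upright (within 7 degrees) on the floor of the 80 mm square compartment, its axis within 11 mm of the compartment's centre along both sides, released and at rest (x of spinner_mid in the frame of tray_pocket between -0.011 and 0.011 m and y of spinner_mid in the frame of tray_pocket between -0.011 and 0.011 m and z of spinner_mid in the frame of tray_pocket between 0.023 and 0.032 m and angle between spinner_mid's own z axis and vertical below 0.12 rad and linear speed of spinner below 0.01 m/s and angular speed of spinner below 0.1 rad/s); the robot touches nothing.
It fails at once if the nut or its thread is forced: more than 60 N between the nut and the fan (contact force between spinner and fan above 60 N).
It fails at once if the nut is dropped: it falls faster than 0.7 m/s with no finger on it (linear speed of spinner above 0.7 m/s and contact force between the fingers and spinner below 0.05 N).
It fails at once if the jar, the tin or the screwdriver is moved by more than 20 mm (distance of any of jar, tin, driver from where it was at the start of the episode above 0.02 m).
It also fails if it takes over 67 s, if anything falls off the work surface, if the arm or the gripper's body presses on something with over 40 N, if the wrist force passes 120 N, or if a joint passes its speed limit or range.

## Working session

There is one attempt and no reset: what is moved stays moved. The work goes in short steps, Python scripts to look and compute and a tool call to move; the robot and the scene stay as the last step left them, time stands still between calls to the robot, and variables do not carry over. Pictures are saved under pics/ and viewed, at most 13 in all, crops included, and the job is handed in when it is done.

Besides the shell and the picture viewer there is one more tool, called after "Call:" as name(argument=value, ...) on one line, values as JSON. carry_out: Moves the arm, as the interface text tells. Its arguments: {"type":"object","properties":{"xyz":{"type":"array","items":{"type":"array","items":{"type":"number","minimum":-1,"maximum":1}}},"dr":{"type":"array","items":{"type":"array","items":{"type":"number","minimum":-1,"maximum":1}}},"gripper":{"type":"array","items":{"type":"number"}},"grip_force":{"type":"number"}},"required":["xyz","dr","gripper"]}

```bash
mkdir -p pics; python3 - <<'E'
from rig import readout,camera
import cv2,numpy as np
print(readout.observe())
a=camera("scene");b=camera("top")
for n,c in(("scene",a),("top",b)):
    cv2.imwrite(f"pics/{n}0.png",c["img"][:,:,::-1]);print(n,c["K"].tolist(),np.round(c["extrinsics"],4).tolist())
    np.savez(f"{n}.npz",**c)
w=camera("wrist");print({k:np.round(v,4).tolist() for k,v in w.items() if k!="img"})
E
```

```text
{'clock': 0.0, 'joint_positions': array([-9.76871276e-01,  3.59395904e-01,  1.10636173e-02, -3.64158714e-04,
       -1.22410574e+00, -2.88138996e-01]), 'qd': array([-0.00163514,  0.00074671,  0.0010899 ,  0.00082952, -0.00023894,
        0.00182844]), 'joint_efforts': array([-1.93159365e-03, -5.83319771e+01,  2.93419683e+01,  6.93629175e+00,
       -6.02524684e-03, -8.99822680e-06]), 'tool_pos': array([ 0.20305567, -0.64320877,  0.22075741]), 'ee_rot': array([ 4.78206176e-01, -3.10458678e+00, -2.56128012e-03]), 'contact_force': array([ 0.55662406,  0.37473541, -1.30124517]), 'torque': array([0.0394316 , 0.04795337, 0.05025974]), 'finger_force': 0.0, 'finger_gap': 0.08532354708880764}
scene [[485.22445014793124, 0.0, 327.860268204862], [0.0, 485.22445014793124, 200.1190484844628], [0.0, 0.0, 1.0]] [[-0.8397, 0.2607, -0.4764, 1.358], [0.5426, 0.4387, -0.7163, 1.3099], [0.0223, -0.86, -0.5098, 1.024], [0.0, 0.0, 0.0, 1.0]]
top [[366.0742344061385, 0.0, 314.12863947067154], [0.0, 366.0742344061385, 196.63588845737465], [0.0, 0.0, 1.0]] [[0.0039, -0.9939, 0.1106, 0.4058], [-1.0, -0.004, -0.0001, 0.0843], [0.0005, -0.1106, -0.9939, 1.4527], [0.0, 0.0, 0.0, 1.0]]
{'K': [[309.7069, 0.0, 319.702], [0.0, 309.7069, 197.7989], [0.0, 0.0, 1.0]], 'tool_from_camera': [[-0.0001, -0.9562, -0.2927, 0.0738], [1.0, 0.0003, -0.0013, 0.0004], [0.0014, -0.2927, 0.9562, -0.1526], [0.0, 0.0, 0.0, 1.0]]}
```

View pics/top0.png

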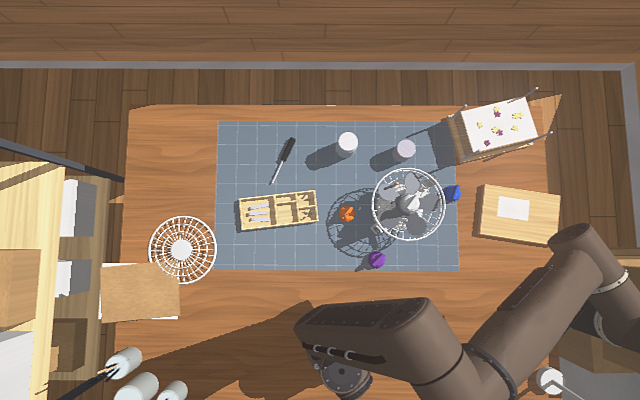

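View pics/scene0.png

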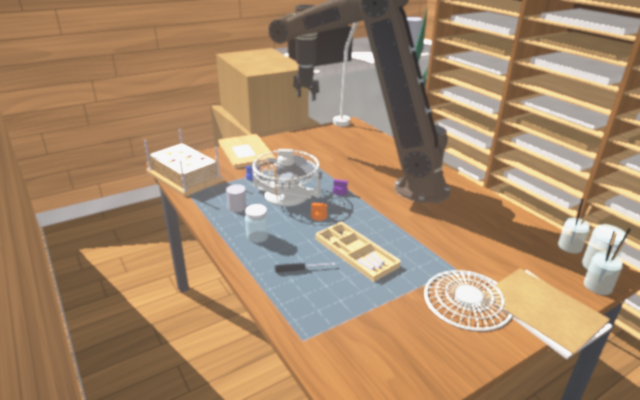

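The top view shows the fan at about (409,203) with a white nut at its centre, and the tray at about (277,210). Candidate nuts are white (410,203), orange (347,213), purple (376,260) and blue (452,192). Only the white one fits: it's white and sits on the fan's shaft. I'll confirm that in an enlarged crop.

```bash
cat > h.py <<'E'
import numpy as np,cv2
def ray(c,u,v,z):
    K=c["K"];E=c["extrinsics"];d=E[:3,:3]@np.linalg.solve(K,[u,v,1.]);o=E[:3,3];return o+d*(z-o[2])/d[2]
def proj(c,p):
    E=c["extrinsics"];q=c["K"]@(E[:3,:3].T@(np.array(p)-E[:3,3]));return q[:2]/q[2]
E
python3 - <<'E'
from h import *
c=dict(np.load("top.npz"));im=c["img"][:,:,::-1]
a=cv2.resize(im[162:246,366:450],None,fx=7,fy=7,interpolation=cv2.INTER_CUBIC)[:588]
b=cv2.resize(im[180:240,228:324],None,fx=4,fy=4,interpolation=cv2.INTER_CUBIC)
out=np.zeros((588,588,3),np.uint8);out[:]=a
cv2.imwrite("pics/crop_fan.png",out);cv2.imwrite("pics/crop_tray.png",cv2.resize(im[185:237,230:324],None,fx=8,fy=8,interpolation=cv2.INTER_CUBIC))
# tray mask: yellowish wood
h=cv2.cvtColor(im,cv2.COLOR_BGR2HSV);
m=((h[...,0]>12)&(h[...,0]<32)&(h[...,1]>50)&(h[...,2]>120)).astype(np.uint8);m2=np.zeros_like(m);m2[180:240,225:328]=m[180:240,225:328]
m2=cv2.morphologyEx(m2,cv2.MORPH_CLOSE,np.ones((15,15)))
cs,_=cv2.findContours(m2,0,2);k=max(cs,key=cv2.contourArea);print(cv2.contourArea(k),cv2.minAreaRect(k))
P=np.array([ray(c,*q[0].astype(float),0.026)[:2] for q in k]).astype(np.float32)
r=cv2.minAreaRect(P);print("tray",r,cv2.boxPoints(r))
# rim
w=((h[...,1]<40)&(h[...,2]>190)).astype(np.uint8);w[:160]=0;w[250:]=0;w[:,:362]=0;w[:,455:]=0
p=cv2.convexHull(np.argwhere(w)[:,::-1].astype(np.int32))
Q=np.array([ray(c,*q[0].astype(float),0.145)[:2] for q in p]).astype(np.float32);print("rim",cv2.fitEllipse(Q),cv2.minEnclosingCircle(Q))
E
```

```text
2384.5 ((277.90045166015625, 209.75424194335938), (32.190460205078125, 77.69425201416016), 83.48019409179688)
tray ((0.5129204392433167, 0.22481879591941833), (0.12607014179229736, 0.3021427094936371), 6.803899765014648) [[0.43243164 0.36735836]
 [0.46822697 0.0673435 ]
 [0.59340924 0.08227924]
 [0.5576139  0.3822941 ]]
rim ((0.5272477269172668, -0.17196926474571228), (0.30269408226013184, 0.4349212050437927), 1.676659107208252) ((0.5208009481430054, -0.207419753074646), 0.1789383590221405)
```

View pics/crop_fan.png

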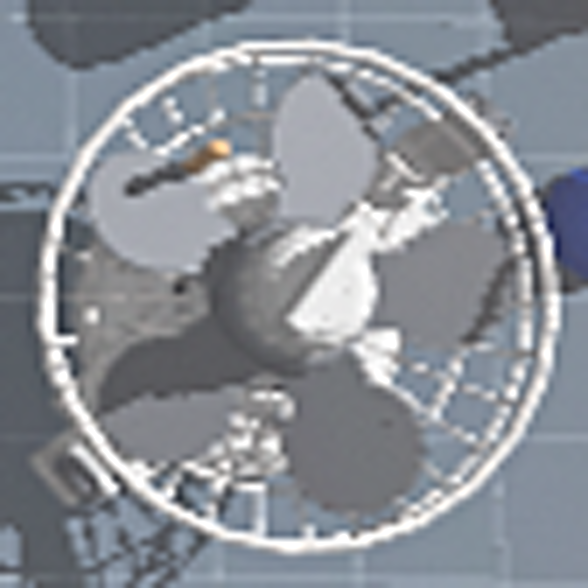

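View pics/crop_tray.png

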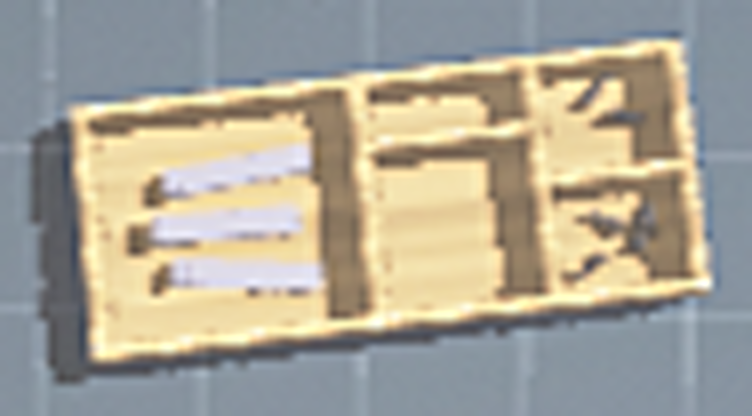

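The crop confirms it. The white nut is on the shaft at the rim centre, crop (298,295), which is top pixel (408.6,204). The empty square compartment is at crop (440,220) in the tray picture, with brackets to its left (+y) and the slot above it (+x).

```bash
cat >> h.py <<'E'
from scipy.spatial.transform import Rotation as R
def rel(o,p,yaw_y=None):
    "tool-frame shift (units) and z turn (units) to reach TCP p, with tool y along world yaw_y (mod pi), pointing down"
    T=R.from_rotvec(o["ee_rot"]).as_matrix();d=T.T@(np.array(p)-o["tool_pos"])
    y=T[:,1];cur=np.arctan2(y[1],y[0]);s=""
    if yaw_y is not None:
        e=(yaw_y-cur+np.pi/2)%np.pi-np.pi/2;s=-e/np.radians(60)
    return np.round(d/0.2,3),s,np.degrees(cur),np.round(T,3).tolist()
def fisheye(w,uv,o,z):
    K=w["K"];q=np.array([(uv[0]-K[0,2]),(uv[1]-K[1,2])])/K[0,0];t=np.hypot(*q);dc=np.array([*(q/t*np.sin(t)),np.cos(t)]) if t>0 else np.array([0,0,1.])
    A=w["tool_from_camera"];T=R.from_rotvec(o["ee_rot"]).as_matrix()
    d=T@A[:3,:3]@dc;p=T@A[:3,3]+o["tool_pos"];return p+d*(z-p[2])/d[2]
E
python3 - <<'E'
from h import *
from rig import readout
c=dict(np.load("top.npz"))
f=ray(c,408.6,204.1,.145);print(f)
o=readout.observe();print(rel(o,[f[0],f[1],.33]))
E
```

```text
[ 0.52578456 -0.25473633  0.145     ]
(array([-2.124,  1.368, -0.544]), '', np.float64(107.51419149038625), [[-0.954, -0.301, -0.001], [-0.301, 0.954, 0.001], [0.0, 0.001, -1.0]])
```

Call:
carry_out(xyz=[[0, 0, -0.18], [0, 0, -0.18], [0, 0, -0.18], [-0.17, 0.11, 0], [-0.17, 0.11, 0], [-0.17, 0.11, 0], [-0.17, 0.11, 0], [-0.17, 0.11, 0], [-0.17, 0.11, 0], [-0.17, 0.11, 0]], dr=[[0, 0, 0], [0, 0, 0], [0, 0, 0], [0, 0, 0], [0, 0, 0], [0, 0, 0], [0, 0, 0], [0, 0, 0], [0, 0, 0], [0, 0, 0]], gripper=[-1, -1, -1, -1, -1, -1, -1, -1, -1, -1])

```text
clock: 1.15
tool_pos: [0.3845, -0.4237, 0.3296]
ee_rot: [0.478, -3.105, -0.0]
contact_force: [0.5, 0.1, -0.5]
finger_gap: 0.0856
finger_force: 0.0
```

Call:
carry_out(xyz=[[-0.17, 0.11, 0], [-0.17, 0.11, 0], [-0.17, 0.11, 0], [-0.17, 0.11, 0], [-0.17, 0.11, 0], [0, 0, 0], [0, 0, 0]], dr=[[0, 0, 0], [0, 0, 0], [0, 0, 0], [0, 0, 0], [0, 0, 0], [0, 0, 0], [0, 0, 0]], gripper=[-1, -1, -1, -1, -1, -1, -1])

```text
clock: 1.85
tool_pos: [0.5132, -0.2682, 0.3293]
ee_rot: [0.482, -3.104, -0.0]
contact_force: [-0.4, -0.9, 0.4]
finger_gap: 0.0854
finger_force: 0.0
```

```bash
python3 - <<'E'
from h import *
from rig import readout,camera
o=readout.observe();w=camera("wrist");np.savez("w1.npz",**w);np.save("o1.npy",o,allow_pickle=True)
print(o["tool_pos"],o["ee_rot"],o["joint_positions"],o["clock"])
cv2.imwrite("pics/w1.png",cv2.resize(w["img"][:,:,::-1][100:400,140:500],None,fx=2,fy=2,interpolation=cv2.INTER_CUBIC))
E
```

```text
[ 0.51317227 -0.26817009  0.32926395] [ 4.81565909e-01 -3.10358144e+00 -4.99222764e-04] [-1.43947191e-01  1.50660655e-01 -2.58633801e-02 -4.86017648e-05
 -1.39519958e+00 -1.11896659e+00] 1.85
```

View pics/w1.png

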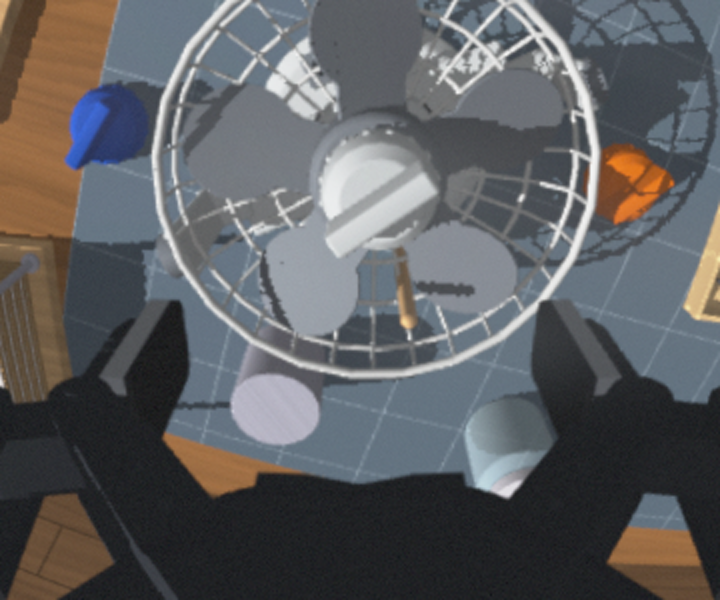

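The wrist view shows the white nut at crop (380,200), with its bar running from lower left (330,235) to upper right (430,175). The dowel is at (405,320). I'll enlarge the nut to get the bar corners.

```bash
python3 - <<'E'
from h import *
w=dict(np.load("w1.npz"))
cv2.imwrite("pics/w1b.png",cv2.resize(w["img"][:,:,::-1][160:240,290:370],None,fx=7,fy=7,interpolation=cv2.INTER_CUBIC))
E
```

```text
(no output)
```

View pics/w1b.png

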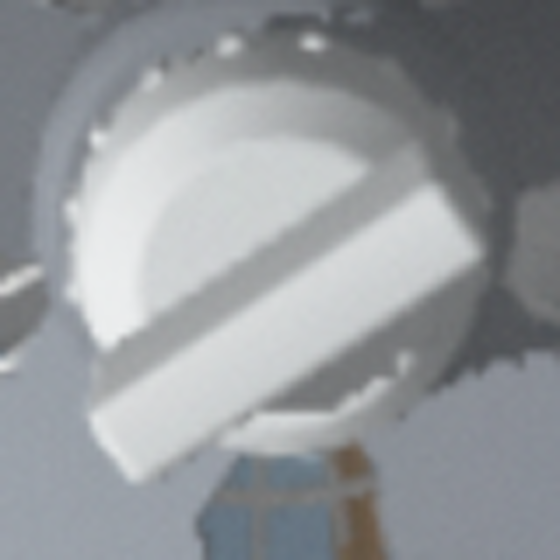

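The bar's top face has corners at crop (92,412), (432,183), (484,252) and (138,482).

```bash
python3 - <<'E'
from h import *
w=dict(np.load("w1.npz"));o=np.load("o1.npy",allow_pickle=True).item()
q=[(92,412),(432,183),(484,252),(138,482)]
P=np.array([fisheye(w,(290+(u-.0)/7-.43,160+v/7-.43),o,.206) for u,v in q]);print(P)
c=P.mean(0);d=P[1]+P[2]-P[0]-P[3];print(c,np.linalg.norm(d)/2,np.linalg.norm(P[3]-P[0]))
a=np.arctan2(d[1],d[0]);print("bar yaw",np.degrees(a))
print(rel(o,c+[0,0,.04],a+np.pi/2))
E
```

```text
[[ 0.54766837 -0.27410867  0.206     ]
 [ 0.50318569 -0.2406323   0.206     ]
 [ 0.51003647 -0.23083298  0.206     ]
 [ 0.55563256 -0.26512191  0.206     ]]
[ 0.52913077 -0.25267397  0.206     ] 0.05636115979556979 0.012007922497993505
bar yaw 143.04624449788471
(array([-0.1  ,  0.049,  0.416]), np.float64(0.9098937926842495), np.float64(107.63987205893969), [[-0.953, -0.303, -0.001], [-0.303, 0.953, 0.0], [0.001, 0.0, -1.0]])
```

Call:
carry_out(xyz=[[-0.05, 0.025, 0.1], [-0.05, 0.025, 0.1], [0, 0, 0], [0, 0, 0], [0, 0, 0], [0, 0, 0], [0, 0, 0], [0, 0, 0], [0, 0, 0], [0, 0, 0]], dr=[[0, 0, 0], [0, 0, 0], [0, 0, -0.13], [0, 0, -0.13], [0, 0, -0.13], [0, 0, -0.13], [0, 0, -0.13], [0, 0, -0.13], [0, 0, -0.13], [0, 0, -0.13]], gripper=[-1, -1, -1, -1, -1, -1, -1, -1, -1, -1])

```text
clock: 2.9
tool_pos: [0.528, -0.2547, 0.2898]
ee_rot: [2.022, -2.404, 0.0]
contact_force: [0.8, -0.5, 0.4]
finger_gap: 0.0853
finger_force: 0.0
```

Call:
carry_out(xyz=[[0, 0, 0], [0, 0, 0], [0, 0, 0], [0, 0, 0], [0, 0, 0], [0, 0, 0], [0, 0, 0], [0, 0, 0], [0, 0, 0], [0, 0, 0]], dr=[[0, 0, -0.13], [0, 0, -0.13], [0, 0, -0.13], [0, 0, -0.13], [0, 0, -0.13], [0, 0, -0.13], [0, 0, -0.13], [0, 0, -0.14], [0, 0, 0], [0, 0, 0]], gripper=[-1, -1, -1, -1, -1, -1, -1, -1, -1, -1])

```text
clock: 3.9
tool_pos: [0.5283, -0.2543, 0.2898]
ee_rot: [2.976, -1.007, 0.0]
contact_force: [-0.7, -0.3, -0.2]
finger_gap: 0.0853
finger_force: 0.0
```

```bash
python3 - <<'E'
from h import *
from rig import readout,camera
o=readout.observe();w=camera("wrist");np.savez("w2.npz",**w);np.save("o2.npy",o,allow_pickle=True)
print(o["tool_pos"],o["joint_positions"],rel(o,[.529,-.2527,.246],np.radians(53)))
# where nut axis + TCP axis should project: crop
cv2.imwrite("pics/w2.png",cv2.resize(w["img"][:,:,::-1][160:310,240:400],None,fx=4,fy=4,interpolation=cv2.INTER_CUBIC))
E
```

```text
[ 0.52831214 -0.25430594  0.28976692] [-1.15360657e-01  1.76814865e-01 -8.13399214e-02  1.16373418e-05
 -1.31259988e+00  1.03339720e+00] (array([-0.002, -0.008,  0.219]), np.float64(-0.006670176337405108), np.float64(-127.40021058024429), [[0.794, -0.607, 0.0], [-0.607, -0.794, -0.0], [0.0, -0.0, -1.0]])
```

View pics/w2.png

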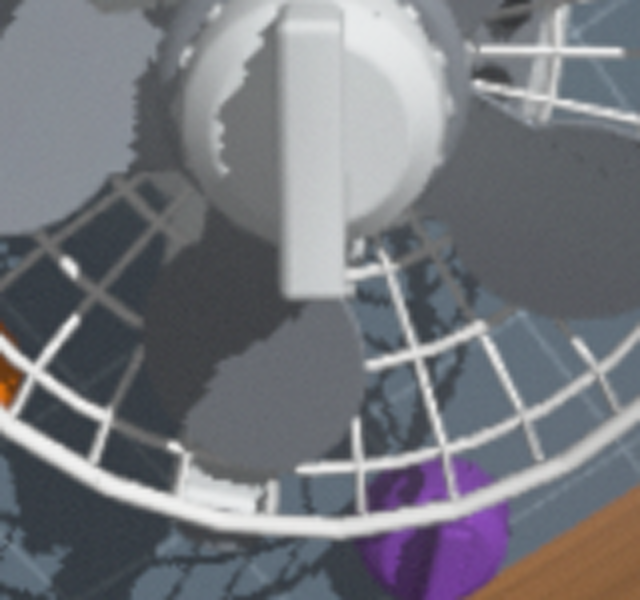

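The bar is aligned with the tool: its top face runs from crop (281,22) and (341,22) to (347,297) and (283,297).

```bash
python3 - <<'E'
from h import *
w=dict(np.load("w2.npz"));o=np.load("o2.npy",allow_pickle=True).item()
q=[(281,22),(341,22),(347,297),(283,297)]
P=np.array([fisheye(w,(240+u/4-.4,160+v/4-.4),o,.206) for u,v in q])
c=P.mean(0);d=P[1]+P[0]-P[2]-P[3];print(c,np.linalg.norm(d)/2,np.linalg.norm(P[1]-P[0]))
a=np.arctan2(d[1],d[0]);print("bar yaw",np.degrees(a)%180)
print(rel(o,[c[0],c[1],.197],a+np.pi/2))
E
```

```text
[ 0.52991813 -0.25275498  0.206     ] 0.05785238073822183 0.011639099332059118
bar yaw 143.290505049086
(array([ 0.002, -0.011,  0.464]), np.float64(-0.011511927155505164), np.float64(-127.40021058024429), [[0.794, -0.607, 0.0], [-0.607, -0.794, -0.0], [0.0, -0.0, -1.0]])
```

Call:
carry_out(xyz=[[0.002, -0.011, 0.1], [0, 0, 0.1], [0, 0, 0.1], [0, 0, 0.08], [0, 0, 0.05], [0, 0, 0.034], [0, 0, 0], [0, 0, 0]], dr=[[0, 0, -0.01], [0, 0, 0], [0, 0, 0], [0, 0, 0], [0, 0, 0], [0, 0, 0], [0, 0, 0], [0, 0, 0]], gripper=[-1, -1, -1, -1, -1, -1, -1, -1])

```text
clock: 4.75
tool_pos: [0.5308, -0.2522, 0.1975]
ee_rot: [2.983, -0.984, 0.001]
contact_force: [-0.2, 0.0, 1.4]
finger_gap: 0.0856
finger_force: 0.0
```

Call:
carry_out(xyz=[[0, 0, 0], [0, 0, 0], [0, 0, 0], [0, 0, 0], [0, 0, 0], [0, 0, 0], [0, 0, 0], [0, 0, 0], [0, 0, 0], [0, 0, 0]], dr=[[0, 0, 0], [0, 0, 0], [0, 0, 0], [0, 0, 0], [0, 0, 0], [0, 0, 0], [0, 0, 0], [0, 0, 0], [0, 0, 0], [0, 0, 0]], gripper=[0.3, 0.5, 0.6, 0.7, 0.8, 0.9, 1, 1, 1, 1], grip_force=40)

```text
clock: 5.75
tool_pos: [0.5305, -0.252, 0.1969]
ee_rot: [-2.984, 0.983, 0.0]
contact_force: [-0.4, 0.2, -0.8]
finger_gap: 0.0001
finger_force: 0.0
```

```bash
python3 - <<'E'
from h import *
from rig import readout,camera
o=readout.observe();w=camera("wrist");np.savez("w3.npz",**w);np.save("o3.npy",o,allow_pickle=True)
print(o["finger_gap"],o["contact_force"])
cv2.imwrite("pics/w3.png",cv2.resize(w["img"][:,:,::-1][120:400,180:460],None,fx=2.1,fy=2.1,interpolation=cv2.INTER_CUBIC))
E
```

```text
8.951923869678168e-05 [-0.39388006  0.22982805 -0.79008973]
```

View pics/w3.png

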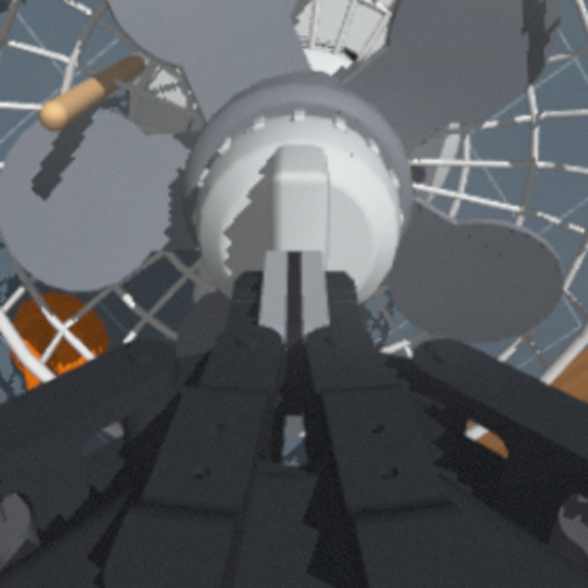

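The pads have closed above the bar with no contact, so the bar's top is lower than I assumed or the tips are higher. I'll triangulate its height from the views so far.

```bash
python3 - <<'E'
from h import *
L=[]
def add(n,q,s,off):
    w=dict(np.load(f"w{n}.npz"));o=np.load(f"o{n}.npy",allow_pickle=True).item()
    f=lambda z:np.mean([fisheye(w,(off[0]+u/s-.4,off[1]+v/s-.4),o,z) for u,v in q],0)
    a,b=f(.1),f(.3);return a,(b-a)/np.linalg.norm(b-a)
def tri(L):
    A=sum(np.eye(3)-np.outer(d,d) for a,d in L);b=sum((np.eye(3)-np.outer(d,d))@a for a,d in L);p=np.linalg.solve(A,b)
    print(p,[round(np.linalg.norm((np.eye(3)-np.outer(d,d))@(p-a))*1e3,1) for a,d in L])
q1=[(92,412),(432,183),(484,252),(138,482)];q2=[(281,22),(341,22),(347,297),(283,297)]
print("mean");tri([add(1,q1,7,(290,160)),add(2,q2,4,(240,160))])
# same physical ends: w2 top of image end vs w1 left end ; print both pairings
for i,j in(((0,3),(0,1)),((1,2),(2,3)),):
    tri([add(1,[q1[k] for k in i],7,(290,160)),add(2,[q2[k] for k in j],4,(240,160))])
for i,j in(((0,3),(2,3)),((1,2),(0,1)),):
    tri([add(1,[q1[k] for k in i],7,(290,160)),add(2,[q2[k] for k in j],4,(240,160))])
# far end of bar in w3, mean with w2
tri([add(2,[(281,22),(341,22)],4,(240,160)),add(3,[(276,178),(326,178)],2.1,(180,120))])
# tips in tool frame: z along ray where tool x = 0
w=dict(np.load("w3.npz"));o=np.load("o3.npy",allow_pickle=True).item()
T=R.from_rotvec(o["ee_rot"]).as_matrix()
for z in(.17,.18,.19,.2):print(z,T.T@(fisheye(w,(180+295/2.1-.4,120+252/2.1-.4),o,z)-o["tool_pos"]))
E
```

```text
mean
[ 0.52957921 -0.25246751  0.20462114] [np.float64(0.0), np.float64(0.0)]
[ 0.55271749 -0.26954505  0.20329235] [np.float64(0.2), np.float64(0.2)]
[ 0.50667948 -0.23555136  0.20587251] [np.float64(0.1), np.float64(0.1)]
[ 0.52817319 -0.26439533  0.27412517] [np.float64(10.6), np.float64(10.6)]
[ 0.53348717 -0.23670875  0.10423584] [np.float64(21.1), np.float64(21.1)]
[ 0.55446448 -0.27087678  0.21444348] [np.float64(0.2), np.float64(0.2)]
0.17 [-0.00771739 -0.00052563  0.02689281]
0.18 [-0.0031231  -0.00054523  0.01689263]
0.19 [ 0.00147119 -0.00056483  0.00689244]
0.2 [ 0.00606547 -0.00058443 -0.00310774]
```

The bar's top triangulates to z≈0.205. From the picture the closed tips look to be just above it. I'll lower gently with the fingers shut to find contact.

Call:
carry_out(xyz=[[0, 0, 0.005], [0, 0, 0.005], [0, 0, 0]], dr=[[0, 0, 0], [0, 0, 0], [0, 0, 0]], gripper=[1, 1, 1])

```text
clock: 6.1
tool_pos: [0.5308, -0.2523, 0.1965]
ee_rot: [2.984, -0.982, 0.003]
contact_force: [-3.3, 2.4, 10.2]
finger_gap: 0.0002
finger_force: 5.4
```

Call:
carry_out(xyz=[[0, 0, 0.005], [0, 0, 0.005], [0, 0, 0]], dr=[[0, 0, 0], [0, 0, 0], [0, 0, 0]], gripper=[1, 1, 1])

```text
clock: 6.4
tool_pos: [0.531, -0.2524, 0.1955]
ee_rot: [2.984, -0.982, 0.004]
contact_force: [-5.0, 3.1, 14.6]
finger_gap: 0.0002
finger_force: 7.5
```

Contact comes at TCP z≈0.197, so that is where the tips meet the bar's top. I'll rise, open, go about 17 mm below that, and close.

Call:
carry_out(xyz=[[0, 0, -0.03], [0, 0, -0.03], [0, 0, 0], [0, 0, 0], [0, 0, 0], [0, 0, 0], [0, 0, 0], [0, 0, 0]], dr=[[0, 0, 0], [0, 0, 0], [0, 0, 0], [0, 0, 0], [0, 0, 0], [0, 0, 0], [0, 0, 0], [0, 0, 0]], gripper=[1, 1, -1, -1, -1, -1, -1, -1])

```text
clock: 7.2
tool_pos: [0.5304, -0.252, 0.2047]
ee_rot: [2.984, -0.983, -0.001]
contact_force: [0.2, -0.4, 0.2]
finger_gap: 0.0848
finger_force: 0.0
```

```bash
python3 - <<'E'
from h import *
from rig import readout,camera
o=readout.observe();print(o["finger_gap"],o["contact_force"],rel(o,[.5297,-.2525,.180],np.radians(53.2)))
E
```

```text
0.08477644348485244 [ 0.19880627 -0.37162017  0.20503032] (array([-0.001,  0.004,  0.124]), np.float64(0.005325870782043026), np.float64(-126.48044775307741), [[0.804, -0.595, -0.0], [-0.595, -0.804, 0.0], [-0.0, 0.0, -1.0]])
```

Call:
carry_out(xyz=[[0, 0.003, 0.03], [0, 0, 0.03], [0, 0, 0.03], [0, 0, 0.02], [0, 0, 0.01], [0, 0, 0], [0, 0, 0], [0, 0, 0], [0, 0, 0], [0, 0, 0]], dr=[[0, 0, 0], [0, 0, 0], [0, 0, 0], [0, 0, 0], [0, 0, 0], [0, 0, 0], [0, 0, 0], [0, 0, 0], [0, 0, 0], [0, 0, 0]], gripper=[-1, -1, -1, -1, -1, -1, 0, 0.3, 0.5, 0.5], grip_force=30)

```text
clock: 8.2
tool_pos: [0.5302, -0.2525, 0.1811]
ee_rot: [-2.984, 0.983, -0.001]
contact_force: [-0.2, 0.5, 0.1]
finger_gap: 0.0284
finger_force: 0.0
```

Call:
carry_out(xyz=[[0, 0, 0], [0, 0, 0], [0, 0, 0], [0, 0, 0], [0, 0, 0]], dr=[[0, 0, 0], [0, 0, 0], [0, 0, 0], [0, 0, 0], [0, 0, 0]], gripper=[0.65, 0.8, 1, 1, 1])

```text
clock: 8.7
tool_pos: [0.53, -0.2527, 0.1811]
ee_rot: [2.983, -0.983, 0.0]
contact_force: [-2.5, -1.1, 3.5]
finger_gap: 0.013
finger_force: 33.0
```

Gripped at a 13 mm gap. Now I'll turn clockwise, rising with the thread.

Call:
carry_out(xyz=[[0, 0, -0.0007], [0, 0, -0.0007], [0, 0, -0.0007], [0, 0, -0.0007], [0, 0, -0.0007]], dr=[[0, 0, 0.1], [0, 0, 0.1], [0, 0, 0.1], [0, 0, 0.1], [0, 0, 0.1]], gripper=[1, 1, 1, 1, 1], grip_force=50)

```text
clock: 9.2
tool_pos: [0.5309, -0.2528, 0.1818]
ee_rot: [-2.624, 1.727, -0.002]
contact_force: [-0.1, -4.1, 0.2]
finger_gap: 0.0126
finger_force: 53.9
```

Call:
carry_out(xyz=[[0, 0, -0.0007], [0, 0, -0.0007], [0, 0, -0.0007], [0, 0, -0.0007], [0, 0, -0.0007]], dr=[[0, 0, 0.1], [0, 0, 0.1], [0, 0, 0.1], [0, 0, 0.1], [0, 0, 0.1]], gripper=[1, 1, 1, 1, 1])

```text
clock: 9.7
tool_pos: [0.5301, -0.2525, 0.1821]
ee_rot: [2.087, -2.348, -0.0]
contact_force: [-0.9, -2.5, -1.1]
finger_gap: 0.0124
finger_force: 53.8
```

Call:
carry_out(xyz=[[0, 0, -0.0007], [0, 0, -0.0007], [0, 0, -0.0007], [0, 0, -0.0007], [0, 0, -0.0007]], dr=[[0, 0, 0.1], [0, 0, 0.1], [0, 0, 0.1], [0, 0, 0.1], [0, 0, 0.1]], gripper=[1, 1, 1, 1, 1])

```text
clock: 10.2
tool_pos: [0.5297, -0.2525, 0.1824]
ee_rot: [1.408, -2.807, -0.001]
contact_force: [-1.7, -2.9, -1.0]
finger_gap: 0.0124
finger_force: 53.7
```

Call:
carry_out(xyz=[[0, 0, -0.0008], [0, 0, -0.0008], [0, 0, -0.0008], [0, 0, -0.0008], [0, 0, -0.0008], [0, 0, -0.0008], [0, 0, -0.0008], [0, 0, -0.0008], [0, 0, -0.0008], [0, 0, -0.0008]], dr=[[0, 0, 0.1], [0, 0, 0.1], [0, 0, 0.1], [0, 0, 0.1], [0, 0, 0.1], [0, 0, 0.1], [0, 0, 0.1], [0, 0, 0.1], [0, 0, 0.1], [0, 0, 0.1]], gripper=[1, 1, 1, 1, 1, 1, 1, 1, 1, 1])

```text
clock: 11.2
tool_pos: [0.5294, -0.2523, 0.1838]
ee_rot: [-0.185, -3.134, -0.001]
contact_force: [-1.4, -1.2, -0.8]
finger_gap: 0.0127
finger_force: 53.7
```

Call:
carry_out(xyz=[[0, 0, -0.0008], [0, 0, -0.0008], [0, 0, -0.0008], [0, 0, -0.0008], [0, 0, -0.0008], [0, 0, -0.0008], [0, 0, -0.0008], [0, 0, -0.0008], [0, 0, -0.0008], [0, 0, 0]], dr=[[0, 0, 0.1], [0, 0, 0.1], [0, 0, 0.1], [0, 0, 0.1], [0, 0, 0.1], [0, 0, 0.1], [0, 0, 0.1], [0, 0, 0.1], [0, 0, 0.1], [0, 0, 0]], gripper=[1, 1, 1, 1, 1, 1, 1, 1, 1, 1])

```text
clock: 12.2
tool_pos: [0.5297, -0.252, 0.1853]
ee_rot: [-1.584, -2.712, -0.0]
contact_force: [-1.0, 1.1, -0.7]
finger_gap: 0.0125
finger_force: 53.6
```

```bash
python3 - <<'E'
from h import *
from rig import readout
o=readout.observe();print(o["joint_positions"][5],o["torque"],o["contact_force"],rel(o,o["tool_pos"]))
E
```

```text
-2.516043465222072 [ 0.35556129  0.5346023  -0.00232679] [-0.96142855  1.05653521 -0.66367959] (array([0., 0., 0.]), '', np.float64(29.426581235888396), [[-0.491, 0.871, -0.001], [0.871, 0.491, 0.001], [0.001, -0.001, -1.0]])
```

Call:
carry_out(xyz=[[0, 0, -0.0008], [0, 0, -0.0008], [0, 0, -0.0008], [0, 0, -0.0008], [0, 0, 0], [0, 0, 0], [0, 0, 0], [0, 0, 0], [0, 0, 0], [0, 0, 0]], dr=[[0, 0, 0.1], [0, 0, 0.1], [0, 0, 0.1], [0, 0, 0.1], [0, 0, 0], [0, 0, 0], [0, 0, 0], [0, 0, 0], [0, 0, 0], [0, 0, 0]], gripper=[1, 1, 1, 1, 1, 0, -0.5, -1, -1, -1])

```text
clock: 13.2
tool_pos: [0.5303, -0.2525, 0.1868]
ee_rot: [2.111, 2.326, 0.0]
contact_force: [0.5, -0.4, -0.8]
finger_gap: 0.0833
finger_force: 0.0
```

Call:
carry_out(xyz=[[0, 0, -0.05], [0, 0, -0.1], [0, 0, 0], [0, 0, 0], [0, 0, 0], [0, 0, 0], [0, 0, 0], [0, 0, 0], [0, 0, 0], [0, 0, 0]], dr=[[0, 0, 0], [0, 0, 0], [0, 0, -0.125], [0, 0, -0.125], [0, 0, -0.125], [0, 0, -0.125], [0, 0, -0.125], [0, 0, -0.125], [0, 0, -0.125], [0, 0, -0.125]], gripper=[-1, -1, -1, -1, -1, -1, -1, -1, -1, -1])

```text
clock: 14.2
tool_pos: [0.5303, -0.2526, 0.2176]
ee_rot: [0.657, 3.071, -0.0]
contact_force: [-0.3, -0.7, 0.3]
finger_gap: 0.0855
finger_force: 0.0
```

Call:
carry_out(xyz=[[0, 0, 0], [0, 0, 0], [0, 0, 0], [0, 0, 0], [0, 0, 0], [0, 0, 0], [0, 0, 0], [0, 0, 0], [0, 0, 0], [0, 0, 0]], dr=[[0, 0, -0.125], [0, 0, -0.125], [0, 0, -0.125], [0, 0, -0.125], [0, 0, -0.125], [0, 0, -0.125], [0, 0, -0.125], [0, 0, -0.125], [0, 0, -0.125], [0, 0, -0.125]], gripper=[-1, -1, -1, -1, -1, -1, -1, -1, -1, -1])

```text
clock: 15.2
tool_pos: [0.5304, -0.2526, 0.2176]
ee_rot: [-1.349, 2.837, -0.001]
contact_force: [0.1, 0.8, 0.5]
finger_gap: 0.0858
finger_force: 0.0
```

Call:
carry_out(xyz=[[0, 0, 0], [0, 0, 0], [0, 0, 0], [0, 0, 0], [0, 0, 0], [0, 0, 0], [0, 0, 0], [0, 0, 0]], dr=[[0, 0, -0.125], [0, 0, -0.125], [0, 0, -0.125], [0, 0, -0.125], [0, 0, -0.125], [0, 0, -0.125], [0, 0, 0], [0, 0, 0]], gripper=[-1, -1, -1, -1, -1, -1, -1, -1])

```text
clock: 16.0
tool_pos: [0.5303, -0.2526, 0.2172]
ee_rot: [-2.322, 2.116, -0.001]
contact_force: [0.1, 0.0, -0.6]
finger_gap: 0.0857
finger_force: 0.0
```

```bash
python3 - <<'E'
from h import *
from rig import readout,camera
o=readout.observe();print(o["tool_pos"],o["joint_positions"][5],o["contact_force"],rel(o,[.5297,-.2522,.186]))
w=camera("wrist");cv2.imwrite("pics/w4.png",cv2.resize(w["img"][:,:,::-1][130:290,240:400],None,fx=3,fy=3,interpolation=cv2.INTER_CUBIC))
E
```

```text
[ 0.53027697 -0.25256952  0.21723632] 0.20445028147508726 [ 0.11285509  0.00959338 -0.56643849] (array([-0.002,  0.003,  0.156]), '', np.float64(-174.68834966440662), [[0.093, -0.996, 0.001], [-0.996, -0.093, -0.0], [0.0, -0.001, -1.0]])
```

View pics/w4.png

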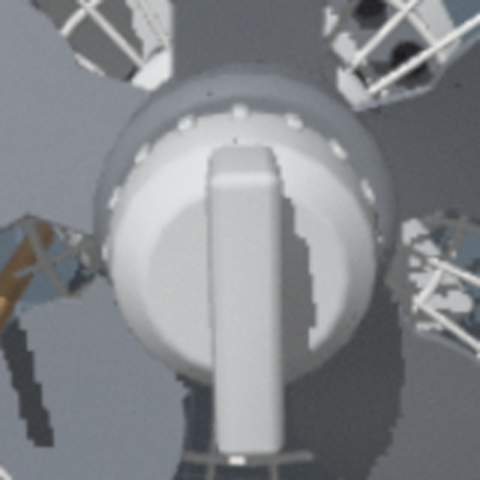

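The nut stayed put and the bar is vertical in the crop, centred at (247,310), so it's aligned with the jaws. I'll regrip 31 mm lower and turn on.

Call:
carry_out(xyz=[[-0.002, 0.003, 0.05], [0, 0, 0.05], [0, 0, 0.035], [0, 0, 0.017], [0, 0, 0], [0, 0, 0], [0, 0, 0], [0, 0, 0], [0, 0, 0], [0, 0, 0]], dr=[[0, 0, 0], [0, 0, 0], [0, 0, 0], [0, 0, 0], [0, 0, 0], [0, 0, 0], [0, 0, 0], [0, 0, 0], [0, 0, 0], [0, 0, 0]], gripper=[-1, -1, -1, -1, -1, 0, 0.3, 0.5, 0.7, 0.8], grip_force=50)

```text
clock: 17.05
tool_pos: [0.5296, -0.2522, 0.1865]
ee_rot: [-2.326, 2.112, -0.0]
contact_force: [-1.2, 0.7, 7.8]
finger_gap: 0.013
finger_force: 45.7
```

Call:
carry_out(xyz=[[0, 0, 0], [0, 0, 0], [0, 0, 0], [0, 0, 0]], dr=[[0, 0, 0], [0, 0, 0], [0, 0, 0], [0, 0, 0]], gripper=[1, 1, 1, 1])

```text
clock: 17.45
tool_pos: [0.5296, -0.2522, 0.1866]
ee_rot: [-2.326, 2.112, -0.001]
contact_force: [-0.0, 0.2, 2.7]
finger_gap: 0.0126
finger_force: 51.2
```

Call:
carry_out(xyz=[[0, 0, -0.0008], [0, 0, -0.0008], [0, 0, -0.0008], [0, 0, -0.0008], [0, 0, -0.0008], [0, 0, -0.0008], [0, 0, -0.0008], [0, 0, -0.0008], [0, 0, -0.0008], [0, 0, -0.0008]], dr=[[0, 0, 0.1], [0, 0, 0.1], [0, 0, 0.1], [0, 0, 0.1], [0, 0, 0.1], [0, 0, 0.1], [0, 0, 0.1], [0, 0, 0.1], [0, 0, 0.1], [0, 0, 0.1]], gripper=[1, 1, 1, 1, 1, 1, 1, 1, 1, 1])

```text
clock: 18.45
tool_pos: [0.5298, -0.2523, 0.1879]
ee_rot: [-0.952, 2.993, -0.001]
contact_force: [0.4, -1.7, 0.2]
finger_gap: 0.0123
finger_force: 51.0
```

Call:
carry_out(xyz=[[0, 0, -0.0008], [0, 0, -0.0008], [0, 0, -0.0008], [0, 0, -0.0008], [0, 0, -0.0008], [0, 0, -0.0008], [0, 0, -0.0008], [0, 0, -0.0008], [0, 0, -0.0008], [0, 0, -0.0008]], dr=[[0, 0, 0.1], [0, 0, 0.1], [0, 0, 0.1], [0, 0, 0.1], [0, 0, 0.1], [0, 0, 0.1], [0, 0, 0.1], [0, 0, 0.1], [0, 0, 0.1], [0, 0, 0.1]], gripper=[1, 1, 1, 1, 1, 1, 1, 1, 1, 1])

```text
clock: 19.45
tool_pos: [0.5294, -0.2524, 0.1893]
ee_rot: [-0.673, -3.069, 0.001]
contact_force: [-0.5, -2.2, 0.7]
finger_gap: 0.0128
finger_force: 50.9
```

Call:
carry_out(xyz=[[0, 0, -0.0008], [0, 0, -0.0008], [0, 0, -0.0008], [0, 0, -0.0008], [0, 0, -0.0008], [0, 0, -0.0008], [0, 0, -0.0008], [0, 0, -0.0008]], dr=[[0, 0, 0.1], [0, 0, 0.1], [0, 0, 0.1], [0, 0, 0.1], [0, 0, 0.1], [0, 0, 0.1], [0, 0, 0.1], [0, 0, 0.1]], gripper=[1, 1, 1, 1, 1, 1, 1, 1])

```text
clock: 20.25
tool_pos: [0.5291, -0.2522, 0.1904]
ee_rot: [-1.862, -2.529, 0.001]
contact_force: [-1.3, -0.8, -0.0]
finger_gap: 0.0127
finger_force: 50.9
```

That is 396° in total with about 9 mm of rise. Now a gentle trial lift.

Call:
carry_out(xyz=[[0, 0, -0.004], [0, 0, -0.005], [0, 0, -0.005], [0, 0, 0]], dr=[[0, 0, 0], [0, 0, 0], [0, 0, 0], [0, 0, 0]], gripper=[1, 1, 1, 1])

```text
clock: 20.65
tool_pos: [0.5296, -0.2521, 0.1937]
ee_rot: [1.855, 2.535, 0.0]
contact_force: [0.1, 0.6, -1.1]
finger_gap: 0.0129
finger_force: 50.7
```

Call:
carry_out(xyz=[[0, 0, -0.005], [0, 0, -0.005], [0, 0, -0.005], [0, 0, -0.005]], dr=[[0, 0, 0], [0, 0, 0], [0, 0, 0], [0, 0, 0]], gripper=[1, 1, 1, 1])

```text
clock: 21.05
tool_pos: [0.5295, -0.2522, 0.1977]
ee_rot: [1.857, 2.534, 0.0]
contact_force: [0.8, -0.9, -0.5]
finger_gap: 0.0128
finger_force: 50.7
```

Free. Lift clear, then swing the wrist back for joint range.

Call:
carry_out(xyz=[[0, 0, -0.03], [0, 0, -0.05], [0, 0, -0.06], [0, 0, -0.06], [0, 0, -0.06], [0, 0, -0.06], [0, 0, -0.06], [0, 0, 0], [0, 0, 0], [0, 0, 0]], dr=[[0, 0, 0], [0, 0, 0], [0, 0, 0], [0, 0, 0], [0, 0, 0], [0, 0, 0], [0, 0, 0], [0, 0, -0.08], [0, 0, -0.12], [0, 0, -0.13]], gripper=[1, 1, 1, 1, 1, 1, 1, 1, 1, 1])

```text
clock: 22.05
tool_pos: [0.5295, -0.2521, 0.2743]
ee_rot: [1.386, 2.819, 0.0]
contact_force: [1.0, -0.4, -1.0]
finger_gap: 0.0125
finger_force: 50.7
```

Call:
carry_out(xyz=[[0, 0, 0], [0, 0, 0], [0, 0, 0], [0, 0, 0], [0, 0, 0], [0, 0, 0], [0, 0, 0], [0, 0, 0], [0, 0, 0], [0, 0, 0]], dr=[[0, 0, -0.13], [0, 0, -0.13], [0, 0, -0.13], [0, 0, -0.13], [0, 0, -0.13], [0, 0, -0.13], [0, 0, -0.13], [0, 0, -0.13], [0, 0, -0.13], [0, 0, -0.08]], gripper=[1, 1, 1, 1, 1, 1, 1, 1, 1, 1])

```text
clock: 23.05
tool_pos: [0.5295, -0.2522, 0.2741]
ee_rot: [-0.616, 3.08, -0.0]
contact_force: [-0.3, 0.3, -0.8]
finger_gap: 0.0122
finger_force: 50.7
```

Call:
carry_out(xyz=[[0, 0, 0], [0, 0, 0], [0, 0, 0], [0, 0, 0], [0, 0, 0], [0, 0, 0]], dr=[[0, 0, -0.13], [0, 0, -0.13], [0, 0, -0.13], [0, 0, -0.1], [0, 0, 0], [0, 0, 0]], gripper=[1, 1, 1, 1, 1, 1])

```text
clock: 23.65
tool_pos: [0.5295, -0.2522, 0.2739]
ee_rot: [-1.366, 2.829, -0.0]
contact_force: [0.2, 0.7, -0.9]
finger_gap: 0.0125
finger_force: 50.7
```

```bash
python3 - <<'E'
from h import *
from rig import readout
o=readout.observe();print(o["tool_pos"],o["joint_positions"],o["contact_force"],o["finger_gap"],rel(o,[.5008,.1911,.27],np.radians(6.8)))
E
```

```text
[ 0.52952669 -0.25217354  0.27391359] [-1.11292301e-01  1.84238639e-01 -1.07650250e-01  7.57676815e-06
 -1.27876450e+00 -5.59913867e-01] [ 0.22905108  0.72007623 -0.8742104 ] 0.01252820629112377 (array([-1.646,  1.491,  0.019]), np.float64(-0.7542859315288696), np.float64(141.54284410826784), [[-0.622, -0.783, 0.0], [-0.783, 0.622, -0.0], [-0.0, -0.0, -1.0]])
```

Call:
carry_out(xyz=[[-0.06, 0.055, 0], [-0.12, 0.108, 0], [-0.13, 0.118, 0], [-0.13, 0.118, 0], [-0.13, 0.118, 0], [-0.13, 0.118, 0], [-0.13, 0.118, 0], [-0.13, 0.118, 0], [-0.13, 0.118, 0], [-0.13, 0.118, 0]], dr=[[0, 0, 0], [0, 0, 0], [0, 0, 0], [0, 0, 0], [0, 0, 0], [0, 0, 0], [0, 0, 0], [0, 0, 0], [0, 0, 0], [0, 0, 0]], gripper=[1, 1, 1, 1, 1, 1, 1, 1, 1, 1])

```text
clock: 24.65
tool_pos: [0.5061, 0.0785, 0.2739]
ee_rot: [-1.368, 2.828, 0.0]
contact_force: [0.5, -0.1, -0.4]
finger_gap: 0.0125
finger_force: 50.7
```

Call:
carry_out(xyz=[[-0.13, 0.118, 0], [-0.13, 0.118, 0], [-0.1, 0.09, 0], [-0.06, 0.055, 0], [0, 0, 0], [0, 0, 0], [0, 0, 0], [0, 0, 0], [0, 0, 0], [0, 0, 0]], dr=[[0, 0, 0], [0, 0, 0], [0, 0, 0], [0, 0, 0], [0, 0, -0.13], [0, 0, -0.13], [0, 0, -0.13], [0, 0, -0.13], [0, 0, -0.13], [0, 0, -0.1]], gripper=[1, 1, 1, 1, 1, 1, 1, 1, 1, 1])

```text
clock: 25.65
tool_pos: [0.4987, 0.1896, 0.2737]
ee_rot: [2.352, -2.083, -0.0]
contact_force: [-0.1, -0.2, -1.4]
finger_gap: 0.0125
finger_force: 50.7
```

Call:
carry_out(xyz=[[0, 0, 0.1], [0, 0, 0.15], [0, 0, 0.15], [0, 0, 0.1], [0, 0, 0], [0, 0, 0]], dr=[[0, 0, 0], [0, 0, 0], [0, 0, 0], [0, 0, 0], [0, 0, 0], [0, 0, 0]], gripper=[1, 1, 1, 1, 1, 1])

```text
clock: 26.25
tool_pos: [0.4993, 0.1897, 0.1742]
ee_rot: [2.347, -2.088, 0.001]
contact_force: [0.8, -0.5, -1.3]
finger_gap: 0.0125
finger_force: 50.7
```

```bash
python3 - <<'E'
from h import *
from rig import readout,camera
o=readout.observe();w=camera("wrist");np.savez("w5.npz",**w);np.save("o5.npy",o,allow_pickle=True)
print(o["tool_pos"],o["joint_positions"][5],rel(o,[.5008,.1911,.06],np.radians(6.8)))
cv2.imwrite("pics/w5.png",cv2.resize(w["img"][:,:,::-1][60:400,120:520],None,fx=1.75,fy=1.75,interpolation=cv2.INTER_CUBIC))
E
```

```text
[0.49926277 0.18974442 0.17422159] -0.6143234665729407 (array([-0.006, -0.008,  0.571]), np.float64(-0.0017964651103890281), np.float64(-173.30778790662333), [[0.117, -0.993, 0.0], [-0.993, -0.117, -0.0], [0.0, -0.0, -1.0]])
```

View pics/w5.png

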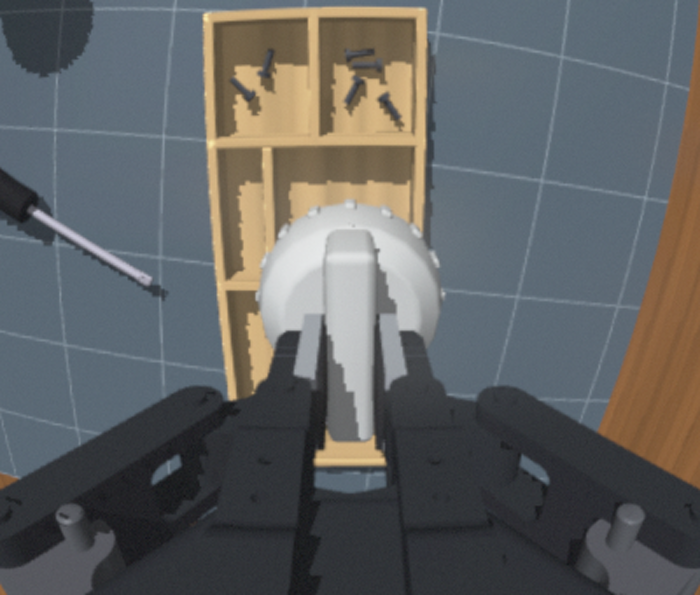

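The nut is held upright over the tray. In the crop the outer tray corners are at (205,11) and (426,10), and the divider at the bins runs (211,144)–(424,140). I'll use these to check the pocket's centre.

```bash
python3 - <<'E'
from h import *
w=dict(np.load("w5.npz"));o=np.load("o5.npy",allow_pickle=True).item()
q=[(205,11),(426,10),(211,144),(424,140),(268,215)];t=np.array([(62,-150),(-62,-150),(62,-75),(-62,-75),(27,-55)])/1e3
P=np.array([fisheye(w,(120+u/1.75-.2,60+v/1.75-.2),o,.026)[:2] for u,v in q])
th=np.radians(6.8);M=np.array([[np.cos(th),-np.sin(th)],[np.sin(th),np.cos(th)]])
p0=np.array([-.016,-.032])
print("pocket est per pt\n",P+(p0-t)@M.T, "edge yaw",[np.degrees(np.arctan2(*(P[i]-P[i+1])[::-1])) for i in(0,2)])
E
```

```text
pocket est per pt
 [[0.50222082 0.19149893]
 [0.50383933 0.19362533]
 [0.50057462 0.19237958]
 [0.50442771 0.19167565]
 [0.5013693  0.2145886 ]] edge yaw [np.float64(5.899504289387702), np.float64(7.350369798517738)]
```

Call:
carry_out(xyz=[[-0.009, -0.015, 0.06], [0, 0, 0.1], [0, 0, 0.12], [0, 0, 0.12], [0, 0, 0.1], [0, 0, 0.07], [0, 0, 0.04], [0, 0, 0.03], [0, 0, 0], [0, 0, 0]], dr=[[0, 0, 0], [0, 0, 0], [0, 0, 0], [0, 0, 0], [0, 0, 0], [0, 0, 0], [0, 0, 0], [0, 0, 0], [0, 0, 0], [0, 0, 0]], gripper=[1, 1, 1, 1, 1, 1, 1, 1, 1, 1])

```text
clock: 27.3
tool_pos: [0.5023, 0.1922, 0.0461]
ee_rot: [-2.347, 2.087, -0.0]
contact_force: [1.2, 0.2, -0.1]
finger_gap: 0.0125
finger_force: 50.8
```

Call:
carry_out(xyz=[[0, 0, 0.01], [0, 0, 0.01], [0, 0, 0.01], [0, 0, 0.005], [0, 0, 0]], dr=[[0, 0, 0], [0, 0, 0], [0, 0, 0], [0, 0, 0], [0, 0, 0]], gripper=[1, 1, 1, 1, 1])

```text
clock: 27.8
tool_pos: [0.5017, 0.1918, 0.0384]
ee_rot: [2.348, -2.087, -0.0]
contact_force: [-0.5, -0.3, -1.0]
finger_gap: 0.0127
finger_force: 50.8
```

Call:
carry_out(xyz=[[0, 0, 0.005], [0, 0, 0.005], [0, 0, 0]], dr=[[0, 0, 0], [0, 0, 0], [0, 0, 0]], gripper=[1, 1, 1])

```text
clock: 28.1
tool_pos: [0.5021, 0.1923, 0.0374]
ee_rot: [-2.348, 2.086, -0.0]
contact_force: [-2.4, 0.3, 8.2]
finger_gap: 0.0127
finger_force: 51.9
```

Call:
carry_out(xyz=[[0, 0, 0.005], [0, 0, 0]], dr=[[0, 0, 0], [0, 0, 0]], gripper=[1, 1])

```text
clock: 28.3
tool_pos: [0.5022, 0.1925, 0.0372]
ee_rot: [-2.348, 2.086, -0.0]
contact_force: [-7.3, 1.7, 17.1]
finger_gap: 0.0125
finger_force: 53.0
```

Call:
carry_out(xyz=[[0, 0, 0.005], [0, 0, 0]], dr=[[0, 0, 0], [0, 0, 0]], gripper=[1, 1])

```text
clock: 28.5
tool_pos: [0.5021, 0.1926, 0.0371]
ee_rot: [-2.348, 2.085, -0.001]
contact_force: [-12.4, 1.6, 26.5]
finger_gap: 0.0127
finger_force: 54.3
```

It's on the floor. I'll relieve the pressure and open partway.

Call:
carry_out(xyz=[[0, 0, -0.006], [0, 0, -0.006], [0, 0, 0], [0, 0, 0], [0, 0, 0], [0, 0, 0], [0, 0, 0]], dr=[[0, 0, 0], [0, 0, 0], [0, 0, 0], [0, 0, 0], [0, 0, 0], [0, 0, 0], [0, 0, 0]], gripper=[1, 1, 1, 0.5, 0.3, 0.3, 0.3])

```text
clock: 29.2
tool_pos: [0.5018, 0.1917, 0.0367]
ee_rot: [2.347, -2.087, -0.0]
contact_force: [0.4, 0.8, -0.2]
finger_gap: 0.0298
finger_force: 0.0
```

Call:
carry_out(xyz=[[0, 0, -0.03], [0, 0, -0.06], [0, 0, -0.1], [0, 0, -0.15], [0, 0, -0.15], [0, 0, -0.15], [0, 0, 0], [0, 0, 0]], dr=[[0, 0, 0], [0, 0, 0], [0, 0, 0], [0, 0, 0], [0, 0, 0], [0, 0, 0], [0, 0, 0], [0, 0, 0]], gripper=[0.3, 0.3, 0.3, 0.3, 0.3, 0.3, 0.3, 0.3])

```text
clock: 30.0
tool_pos: [0.5021, 0.1921, 0.1666]
ee_rot: [-2.346, 2.086, -0.0]
contact_force: [-0.0, -0.5, -0.3]
finger_gap: 0.0298
finger_force: 0.0
```

```bash
python3 - <<'E'
from h import *
from rig import readout,camera
o=readout.observe();w=camera("wrist");print(o["tool_pos"],o["finger_gap"],o["contact_force"]);np.savez("w6.npz",**w);np.save("o6.npy",o,allow_pickle=True)
cv2.imwrite("pics/w6.png",cv2.resize(w["img"][:,:,::-1][90:310,200:440],None,fx=2.5,fy=2.5,interpolation=cv2.INTER_CUBIC))
E
```

```text
[0.50214034 0.19213522 0.16660483] 0.029770916888713406 [-0.03300884 -0.48972289 -0.30723082]
```

View pics/w6.png

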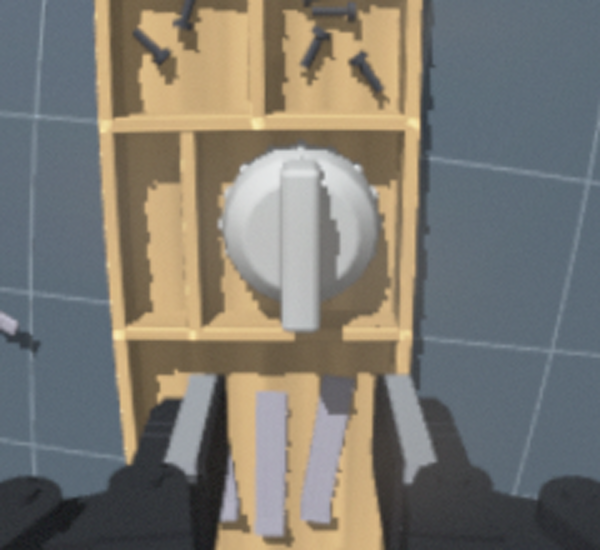

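The nut stands upright and centred at (300,228) in the square compartment, with the gripper clear. Handing in.

```bash
python3 -c "
from rig import robot
print(robot.finish_job())"
```

```text
the job is handed in; nothing more can be done
None
```

I unscrewed the white spinner nut clockwise, lifted it off the shaft and set it upright in the square compartment; the job is handed in at about 30 s, and the hand-in gave no verdict back.

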